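# Clear and open the sprung-lid stock tote

### The job

The tote has to be opened for packing. First take the small tin off its lid and stand it upright in the empty place of the cardboard tray, then press the tote's release button so that the lid pops up, and with the hand on the lid steady it and ease it back past upright until it rests fully open on its stop, without letting it slam. Do not knock over or shift the other goods.

Things in the scene. Friction and masses are not known exactly. Their poses are not given: they have to be found in the camera images.
- tin: the small tin: upright cylinder with a paper band, 53 mm diameter, 84 mm tall, about 0.2 kg, standing on the tote's lid at the start; origin at the centre of its underside, z along its axis
- tray: low open cardboard tray lying on the table, fixed, outside 132 mm (its x) by 260 mm (its y), walls 4 mm thick and 34 mm high, floor 4 mm thick; origin at the centre of its underside. Three standing places lie in a row along its y axis at -80, 0 and +80 mm; two are taken by taller tins, which one is empty varies
- gap_mid (a point): the middle of the empty place in the tray, at the tray floor's upper face (marked only by a thin brown disc 68 mm across, flat)
- tote: black plastic tote, 200 mm (its x) by 160 mm (its y) by 110 mm high, 5 mm walls, does not shift; origin at the centre of its underside. Its lid is hinged along its +x rim. On the middle of its -x side, towards the robot, a grey latch housing 66 mm wide (y) and 108 mm high reaches 155 mm from the tote's centre, the release button on top
- lid_hinge (a point): the middle of the lid's hinge axis (the axis is the tote's y), 100 mm to +x of the tote's centre, 110 mm high
- lid_edge (a point): the middle of the lid's free edge, 200 mm from the hinge axis, at half its thickness; it moves with the lid
- lid_panel: the flat yellow lid: 200 mm from hinge to free edge, 160 mm wide, 10 mm thick, 0.3 kg; top face 120 mm above the table when shut. Origin on the hinge axis, which lies in its underside; shut, its axes are the tote's and it reaches to -x. A steel tongue 24 mm wide sticks out 12 mm from its free edge
- lid (a joint): lid angle, rad: 0 shut and latched (bears the tin), grows as the free edge swings up and back, away from the button. Unlatched, a spring kicks it to about 0.7, where it rests; above that it falls back unless pushed on (about 1 N at the free edge, lightly damped). Past upright (1.57) it leans back by its own weight on to its stop at 1.9 and stays
- button_top (a point): centre of the top face of the black release button, a rounded block 26 mm (tote's x) by 36 mm (tote's y), 136 mm to -x of the tote's centre, its top 124 mm above the table; the button stands 16 mm proud of its housing
- button (a joint): how far the release button is pressed straight down, 0 to 0.007 m; the latch lets go at about 0.005; takes about 1.5 N to start and 5 N to bottom; springs back
- tin_a: bystander: tall tin 66 mm diameter, 100 mm tall, standing in the tray; origin at the centre of its underside
- tin_b: bystander: tall tin 66 mm diameter, 100 mm tall, standing in the tray; origin at the centre of its underside
- jar: bystander: glass jar 72 mm diameter, 115 mm tall, beside the tote; origin at the centre of its underside
- big_tin: bystander: tin 74 mm diameter, 110 mm tall, beside the tote; origin at the centre of its underside
- fish_tin: bystander: flat tin 84 mm diameter, 36 mm tall, on the table near the latch housing; origin at the centre of its underside
- carton: bystander: upright carton 55 x 150 x 190 mm tall, behind; origin at the centre of its underside
- sauce: bystander: bottle 66 mm diameter, 190 mm tall, behind; origin at the centre of its underside

How it is judged:
On the way, in this order (a step that is already met when the one before it is completed fails the run):
1. the small tin stands released in the empty place of the tray, the lid still shut (horizontal distance between tin and gap_mid below 0.03 m and z of tin in the frame of tray below 0.012 m and angle between tin's own z axis and vertical below 0.1 rad and contact force between the fingers and tin below 0.1 N and value of joint lid below 0.05 rad), for 0.2 s.
2. the button has been pressed and the lid has popped up (value of joint lid above 0.3 rad), for 0.05 s.
3. the hand is on the lid and steadies it as it goes up, more than 0.95 rad open and slower than 2 rad/s (contact force between any of the fingers, the arm and lid_panel above 0.05 N and value of joint lid above 0.95 rad and velocity of joint lid below 2 rad/s), for 0.1 s.
At the end, for the whole second after the job is handed in: The lid rests open beyond 1.75 rad (its stop is at 1.9), still; the small tin stands at rest in the tray, upright within 0.1 rad, its axis within 30 mm of the middle of the empty place (horizontal distance between tin and gap_mid below 0.03 m and z of tin in the frame of tray below 0.012 m and angle between tin's own z axis and vertical below 0.1 rad and value of joint lid above 1.75 rad and velocity of joint lid between -0.1 and 0.1 rad/s and linear speed of tin below 0.02 m/s); the robot touches nothing.
It fails at once if the lid slams: faster than 2.5 rad/s when more than 1.5 rad open (value of joint lid above 1.5 rad and velocity of joint lid above 2.5 rad/s).
It fails at once if the small tin is knocked over (tilted more than 1.0 rad) (angle between tin's own z axis and vertical above 1 rad).
It fails at once if another tin, jar, bottle or carton is shifted more than 30 mm or tipped more than 0.4 rad (distance of any of tin_a, tin_b, jar, big_tin, fish_tin, carton, sauce from where it was at the start of the episode above 0.03 m or angle between any of tin_a, tin_b, jar, big_tin, fish_tin, carton, sauce's own z axis and vertical above 0.4 rad).
It also fails if it takes over 61 s, if anything falls off the work surface, if the arm or the gripper's body presses on something with over 40 N, if the wrist force passes 120 N, or if a joint passes its speed limit or range.

### The arm

A 6-joint arm with a two-finger parallel gripper is mounted at the origin on the work surface. World frame = base frame: x ahead of the robot, y to its left, z up, the work surface at z = 0. Lengths are in m, angles in rad, forces in N, time in s.
With the tool pointing down it reaches from about 0.4 to 0.925 m from the base axis. Payload 3.4 kg.
Tool frame: the origin (TCP) lies midway between the tips of the shut fingers; the grasp point (between the pads) lies 19 mm behind it; x points along the fingers, y is the direction in which the jaws open and shut, and the axes are right-handed (so a half turn about x gives the same grasp; the last joint's range is limited). The gripper opens to 85 mm and grips with 20 to 120 N. Pads are 22 mm wide; open, the fingers measure 114 mm over their backs; the gripper's body (76 mm by 85 mm) begins 54 mm behind the grasp point. The pads swing forward as they close: fully open they stand 13 mm farther back than shut.
Start: joints at [1.21, 0.307, 1.506, -0, 1.328, -0.073], TCP at [0.163, 0.551, 0.203] pointing down, gripper open.
Joint ranges: [-3.12, 3.12], [-1.05, 2.28], [0.14, 2.33], [-1.42, 4.57], [0.1, 2.73], [-2.68, 2.68]. Speed limits (rad/s): [2.57, 2.57, 3.14, 3.14, 3.14, 3.14].

### API

Orientations are given as [roll, pitch, yaw] about the fixed x, y, z axes, in that order (R = Rz(yaw) Ry(pitch) Rx(roll)).
In Python, from workcell import monitor, cams, env, finder gives the robot as it stands.
- The arm moves only by the tool send_rows, never from a script. Its argument "moves" is a list of rows, each a list of 5 numbers: the shift along the tool's x, y, z normalised to -1 to 1, where 1 is 0.15 m, then the turn about the tool's x normalised to -1 to 1, where 1 is 1.5 rad, then the gripper command: -1 is fully open, 1 is shut, values between are in proportion. A call has 1 to 12 rows; each row is the pose to reach, as a shift and turn from the pose measured when the call began, along the tool's axes at that moment; what a row does not reach only later rows make up. A row lasts 1/12 s, in which the tool goes at most 41.7 mm and 7.16 degrees, less where a joint would pass 70% of its speed; a pose out of reach is approached as far as the arm can. A call with a number of a shift or a turn outside -1 to 1 is refused whole. A call with a gripper value outside its range is refused whole. The fingers move at their own pace and stop on an object; "newtons" is the grip in N (left out, the last holds). Time passes only in rows, so rows that repeat a pose let the fingers close. It gives the time, the measured TCP pose, the force and the opening at its end, in the units of the state.
- monitor.observe(): the state, without advancing time (a new reading comes with each control period).
- cams.capture(name): name is "scene" or "top" or "wrist"; returns the picture (400x640x3 uint8, red, green, blue); there is no depth.
- cams.camera_info(name): a dict with "vfov" (degrees; the focal length in pixels is half the picture's height over the tangent of half this angle, whatever the lens; pixels are square), "cx", "cy" (the principal point, pixels), "distortion" ([k1, k2, p1, p2, k3] as OpenCV has them; the pictures are not rectified), "rvec" (rotation vector, rad) and "tvec" (3), from world to camera coordinates, as OpenCV has them. Camera axes: x right, y down, z forward; pixel columns grow to the right and rows downward; lengths in m; the calibration is good to about 2 mm. A picture is of the moment at which its call begins: read the wrist's pose just before it. camera_info takes no time and is no camera call; for the wrist camera it gives the pose at the moment of the call.
- env.hand_in(): hands the job in, once; it reports no verdict.
Trained networks look in the newest picture that a camera, given by its name, has taken for a name from the list of things; names that differ only in an ending like _2 or _b are one class to them, and where a whole thing is asked for, a point or a joint stands for the part that bears it (a point fixed in the world has none). Each returns a list of dicts, best first, with "conf" (0 to 1); they miss things now and then, are a little off and sometimes report something else, mostly with a low value. They report only what shows in the picture. A call takes as long as a camera call.
- finder.spot_in(name, camera): "xyz" ([x, y, z] in m, in world coordinates, good to about 4 mm: the middle of the surface that is visible of it).
- finder.masks_of(name, camera): "region" (400x640 bool, what is visible of it).
- finder.spot_point(name, camera): "xyz" ([x, y, z] in m, in world coordinates, good to about 4 mm: a listed point, or the origin of a listed thing).
The state is a dict: "t": time; "joint_positions": joint angles; "joint_vel": joint speeds; "effort": joint torques, N m; "eef_pos": TCP position; "eef_rot": TCP orientation; "wrist_force": force on the tool from outside, world axes, zero at the start; "wrist_torque": the same for the moment, N m; "gripper_width": finger opening in m.
Only numpy, scipy, OpenCV 4.12 (cv2) and the standard library are available. Lean on these libraries where they do the work, as an engineer would, in place of code of your own. Each camera call takes 0.05 s, during which the arm holds its last target.

## Working session

There is one attempt and no reset: what is moved stays moved. The work goes in short steps, Python scripts to look and compute and a tool call to move; the robot and the scene stay as the last step left them, time stands still between calls to the robot, and variables do not carry over. Pictures are saved under pics/ and viewed, and the job is handed in when it is done.

Besides the shell and the picture viewer there is one more tool, called after "Call:" as name([rows], argument=value, ...), one row to a line, values as JSON. send_rows: Moves the arm, as the interface text tells. Scaled input: -1 to 1 covers 0.15 m each way for a shift and 1.5 rad each way for a turn. Its arguments: {"type":"object","properties":{"moves":{"type":"array","items":{"type":"array","items":{"type":"number","minimum":-1,"maximum":1}}},"newtons":{"type":"number"}},"required":["moves"]}

```bash
ls; mkdir -p pics; cat > h.py <<'E'
import numpy as np, cv2
from workcell import monitor, cams, env, finder
def cap(n,f):
    im=cams.capture(n); cv2.imwrite('pics/'+f+'.png',im[:,:,::-1]); return im
def cal(n):
    c=cams.camera_info(n); f=200/np.tan(np.radians(c['vfov'])/2)
    K=np.array([[f,0,c['cx']],[0,f,c['cy']],[0,0,1.]])
    return K,np.array(c['distortion'],float),np.array(c['rvec'],float),np.array(c['tvec'],float)
def proj(n,p,c=None):
    K,d,r,t=c or cal(n); return cv2.projectPoints(np.array(p,float).reshape(-1,3),r,t,K,d)[0].reshape(-1,2)
def ray(n,uv,c=None):
    K,d,r,t=c or cal(n); R=cv2.Rodrigues(r)[0]
    u=cv2.undistortPoints(np.array(uv,float).reshape(-1,1,2),K,d).reshape(-1,2)
    D=np.c_[u,np.ones(len(u))]@R; return -R.T@t, D/np.linalg.norm(D,axis=1)[:,None]
def atz(n,uv,z,c=None):
    o,D=ray(n,uv,c); return o+D*((z-o[2])/D[:,2])[:,None]
E
python3 - <<'E'
from h import *
np.set_printoptions(precision=4,suppress=True)
print(monitor.observe())
for c in ['scene','top']:
    cap(c,c+'0')
    for n in ['tin','tray','gap_mid','tote','lid_hinge','lid_edge','button_top','tin_a','jar','big_tin','fish_tin','carton','sauce']:
        for r in finder.spot_point(n,c)[:3]: print(c,n,np.round(r['xyz'],4),round(r['conf'],2))
E
```

```text
pics
{'t': 0.0, 'joint_positions': array([ 1.2095,  0.3076,  1.5077, -0.    ,  1.3284, -0.0735]), 'joint_vel': array([-0.0013, -0.0015,  0.0007,  0.0007,  0.0022,  0.0005]), 'effort': array([  0.0006, -45.7548, -25.1911,  -0.0002,   0.0135,  -0.    ]), 'eef_pos': array([0.163 , 0.5506, 0.2017]), 'eef_rot': array([-1.6428,  1.5687, -1.9306]), 'wrist_force': array([-0.2607,  0.5515, -0.285 ]), 'wrist_torque': array([ 0.0031,  0.0187, -0.0074]), 'gripper_width': 0.085406072789283}
scene tin [ 0.5601 -0.1275  0.0055] 0.94
scene tin [ 0.5336 -0.2912  0.0026] 0.88
scene tin [0.5479 0.1635 0.1226] 0.77
scene tray [ 0.5511 -0.2126 -0.0012] 0.62
scene gap_mid [ 0.5536 -0.2047  0.0073] 0.81
scene tote [0.5515 0.1868 0.0011] 0.59
scene lid_hinge [0.6467 0.2061 0.1058] 0.91
scene lid_edge [ 0.7694 -0.1142  0.0006] 0.62
scene lid_edge [0.4556 0.1688 0.1168] 0.58
scene button_top [0.4156 0.1621 0.1225] 0.54
scene tin_a [ 0.5601 -0.1275  0.0055] 0.94
scene tin_a [ 0.5336 -0.2912  0.0026] 0.88
scene tin_a [0.5479 0.1635 0.1226] 0.77
scene jar [ 0.4991  0.3277 -0.0001] 0.98
scene jar [ 0.5499 -0.2084
[... 445 characters left out ...]
089 -0.0011] 0.89
top tray [0.5498 0.1911 0.0019] 0.45
top gap_mid [ 0.555  -0.2067  0.0048] 0.87
top gap_mid [ 0.43    0.0594 -0.002 ] 0.6
top gap_mid [0.4164 0.1631 0.1225] 0.42
top tote [0.5512 0.191  0.0039] 0.63
top lid_edge [0.4591 0.1718 0.1178] 0.92
top button_top [0.421  0.1659 0.1227] 0.74
top tin_a [0.4291 0.0607 0.0001] 0.62
top tin_a [0.5516 0.1575 0.1204] 0.61
top tin_a [ 0.5357 -0.2899  0.0031] 0.59
top jar [0.4953 0.3195 0.0034] 0.82
top big_tin [0.6329 0.0679 0.0028] 0.85
top fish_tin [ 0.4285  0.0583 -0.0019] 0.82
top fish_tin [0.4964 0.3211 0.0029] 0.56
top carton [ 0.7635  0.0333 -0.0024] 0.61
top carton [0.4951 0.322  0.0003] 0.58
top sauce [ 0.7694 -0.114  -0.0029] 0.87
```

View pics/scene0.png

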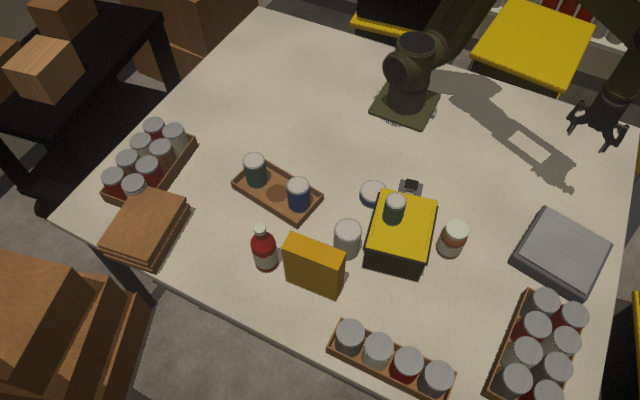

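View pics/top0.png

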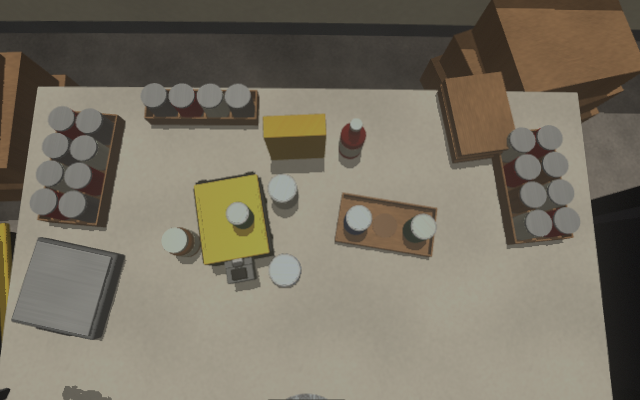

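```bash
python3 - <<'E'
from h import *
from scipy.spatial.transform import Rotation as R
np.set_printoptions(precision=4,suppress=True)
o=monitor.observe(); print(R.from_euler('xyz',o['eef_rot']).as_matrix(),o['eef_pos'])
yw=np.arctan2(.2061-.1688,.6467-.4556); print('tote yaw',yw)
for c in ['scene','top']:
    for p in ([.549,.160,.12],[.549,.160,.204],[.418,.164,.124],[.554,-.206,.004],[.647,.206,.11],[.457,.17,.115]): print(c,p,proj(c,p))
E
```

```text
[[ 0.      0.2838  0.9589]
 [-0.      0.9589 -0.2838]
 [-1.     -0.      0.    ]] [0.1632 0.5513 0.2026]
tote yaw 0.19276223281242796
scene [0.549, 0.16, 0.12] [[392.8172 217.3402]]
scene [0.549, 0.16, 0.204] [[397.184  199.4536]]
scene [0.418, 0.164, 0.124] [[411.7942 182.2966]]
scene [0.554, -0.206, 0.004] [[277.2029 193.4078]]
scene [0.647, 0.206, 0.11] [[394.4777 254.782 ]]
scene [0.457, 0.17, 0.115] [[408.3132 194.9664]]
top [0.549, 0.16, 0.12] [[242.0844 219.0417]]
top [0.549, 0.16, 0.204] [[235.6213 213.759 ]]
top [0.418, 0.164, 0.124] [[237.9894 273.2462]]
top [0.554, -0.206, 0.004] [[383.2152 224.0488]]
top [0.647, 0.206, 0.11] [[226.027 180.918]]
top [0.457, 0.17, 0.115] [[236.8337 256.9428]]
```

The scene picture shows the tin on the yellow lid at (395,207), the button at (411,183), and the tray with its empty disc at (277,193) between two tins. The top view agrees: tin top (238,214), button (239,272), gap (383,224). Next I'll refine the tin position and the yaws.

```bash
python3 - <<'E'
from h import *
np.set_printoptions(precision=4,suppress=True)
from scipy.optimize import least_squares
def rect(pts): 
    h=cv2.convexHull((pts[:,:2]*1000).astype(np.float32)); return cv2.minAreaRect(h)
for n,z,c in (('lid_panel',.12,'top'),('tray',.034,'top'),('lid_panel',.12,'scene')):
    r=finder.masks_of(n,c)
    for q in r[:2]:
        m=q['region']; ys,xs=np.nonzero(m); P=atz(c,np.c_[xs,ys],z); print(n,c,q['conf'],m.sum(),rect(P))
# tin: bottom/top silhouette fit
obs={}
a=np.linspace(0,2*np.pi,60)
def sil(c,x,y,z,im=(400,640)):
    P=np.r_[np.c_[x+.0265*np.cos(a),y+.0265*np.sin(a),0*a+z],np.c_[x+.0265*np.cos(a),y+.0265*np.sin(a),0*a+z+.084]]
    return cv2.convexHull(proj(c,P).astype(np.float32)).reshape(-1,2)
for c in ('top','scene'):
    for q in finder.masks_of('tin',c)[:5]:
        m=q['region']; ys,xs=np.nonzero(m); e=np.array([xs.min(),xs.max(),ys.min(),ys.max()]); print(c,q['conf'],m.sum(),e)
        s=sil(c,.549,.160,.12); em=np.array([s[:,0].min(),s[:,0].max(),s[:,1].min(),s[:,1].max()])
        if abs(e-em).max()<8: obs[c]=e; print('match',em)
def f(p):
    r=[]
    for c in obs:
        s=sil(c,*p); r+=list(np.array([s[:,0].min(),s[:,0].max(),s[:,1].min(),s[:,1].max()])-obs[c])
    return r
if obs:
    s=least_squares(f,[.549,.16,.12]); print(s.x,s.fun)
E
```

```text
lid_panel top 0.71 4811 ((552.8388671875, 187.07949829101562), (210.1250762939453, 161.08773803710938), 10.63525390625)
tray top 0.79 3094 ((551.1201782226562, -208.05123901367188), (263.7568054199219, 139.22061157226562), 81.5947494506836)
tray top 0.34 5964 ((539.3314819335938, 195.42282104492188), (286.3329772949219, 187.9879913330078), 10.219325065612793)
lid_panel scene 0.69 3489 ((557.2687377929688, 189.54202270507812), (219.56402587890625, 163.70985412597656), 10.96615982055664)
top 0.71 824 [268 300 253 285]
top 0.63 593 [226 255 201 228]
match [223.8157 252.9048 202.1739 229.7962]
top 0.61 752 [402 435 213 242]
top 0.58 635 [343 370 205 233]
scene 0.84 638 [382 405 192 225]
match [382.9518 407.6517 190.9799 225.7339]
scene 0.78 746 [242 267 152 188]
scene 0.74 769 [286 309 176 212]
[0.5513 0.16   0.12  ] [-2.1362 -2.0632  0.1818  0.8649  0.6222  2.3267 -0.3782  1.3866]
```

Call:
send_rows([
  [-0.3, -0.2, 0.3, 0.1, -1],
  [-0.6, -0.4, 0.6, 0.2, -1],
  [-0.6, -0.6, 0.9, 0.3, -1],
  [-0.6, -0.8, 1, 0.4, -1],
  [-0.6, -0.8, 1, 0.5, -1],
  [-0.6, -0.8, 1, 0.58, -1],
  [-0.6, -0.8, 1, 0.66, -1],
  [-0.6, -0.8, 1, 0.74, -1],
  [-0.6, -0.8, 1, 0.82, -1],
  [-0.6, -0.8, 1, 0.9, -1],
  [-0.6, -0.8, 1, 0.955, -1],
  [-0.6, -0.8, 1, 0.955, -1],
], newtons=30)

```text
t: 2.65
eef_pos: [0.273, 0.3936, 0.2927]
eef_rot: [2.336, 1.571, 0.61]
wrist_force: [-0.1, 0.5, 0.1]
gripper_width: 0.0852
```

```bash
cat >> h.py <<'E'
from scipy.spatial.transform import Rotation as Ro
def plan(p,yaw=None):
    o=monitor.observe(); M=Ro.from_euler('xyz',o['eef_rot']).as_matrix()
    d=M.T@(np.array(p)-o['eef_pos']); y0=np.arctan2(M[1,1],M[0,1])
    t=0 if yaw is None else -((yaw-y0+np.pi)%(2*np.pi)-np.pi)
    print('t',round(o['t'],2),'pos',np.round(o['eef_pos'],4),'yaw',round(y0,3),'w',round(o['gripper_width'],4),'F',np.round(o['wrist_force'],2),'tilt',np.round(M[:,0],3))
    print('units',np.round(d/.15,3),'turn',round(t/1.5,3),'m',np.round(d,4))
E
python3 -c "
from h import *
plan([.550,.158,.29],-.155)"
```

```text
t 2.65 pos [0.273  0.3936 0.2927] yaw -0.155 w 0.0852 F [-0.11  0.5   0.1 ] tilt [ 0.  0. -1.]
units [0.018 2.067 1.266] turn -0.0 m [0.0027 0.3101 0.1899]
```

Call:
send_rows([
  [0, 0.2, 0.12, 0, -1],
  [0, 0.4, 0.24, 0, -1],
  [0, 0.6, 0.36, 0, -1],
  [0, 0.8, 0.5, 0, -1],
  [0, 1, 0.6, 0, -1],
  [0, 1, 0.6, 0, -1],
])

```text
t: 3.15
eef_pos: [0.4121, 0.2781, 0.2927]
eef_rot: [1.254, 1.567, -0.477]
wrist_force: [-0.2, 0.0, 0.8]
gripper_width: 0.0858
```

Call:
send_rows([
  [0, 0.2, 0.13, 0, -1],
  [0, 0.4, 0.26, 0, -1],
  [0, 0.6, 0.39, 0, -1],
  [0, 0.8, 0.52, 0, -1],
  [0, 1, 0.65, 0, -1],
  [0, 1, 0.65, 0, -1],
  [0, 1, 0.65, 0, -1],
])

```text
t: 3.73
eef_pos: [0.5455, 0.1569, 0.2928]
eef_rot: [1.152, 1.567, -0.583]
wrist_force: [-0.6, -1.2, 0.4]
gripper_width: 0.0852
```

```bash
python3 -c "
from h import *
plan([.550,.158,.158],-.155)
c=cal('wrist');cap('wrist','w1'); print(proj('wrist',[[.55,.158,.12],[.55,.158,.204],[.417,.164,.124]],c))
for n in ['tin','button_top','lid_edge','lid_hinge','tote']:
  for r in finder.spot_point(n,'wrist')[:2]: print(n,np.round(r['xyz'],4),round(r['conf'],2))
"
```

```text
t 3.73 pos [0.5455 0.1569 0.2928] yaw -0.164 w 0.0852 F [-0.65 -1.22  0.36] tilt [ 0.003 -0.002 -1.   ]
units [ 0.899  0.025 -0.014] turn -0.006 m [ 0.1348  0.0038 -0.002 ]
[[325.37623507 168.27120204]
 [326.53001232 191.7927842 ]
 [199.52250662 184.04731729]]
tin [0.5524 0.1596 0.1207] 0.84
tin [ 0.5573 -0.1282  0.0056] 0.66
button_top [0.4153 0.1591 0.1277] 0.81
button_top [0.4991 0.3266 0.0006] 0.62
lid_edge [0.4535 0.1712 0.1199] 0.7
lid_hinge [0.648  0.2118 0.1104] 0.69
tote [0.5447 0.1924 0.0048] 0.58
```

View pics/w1.png

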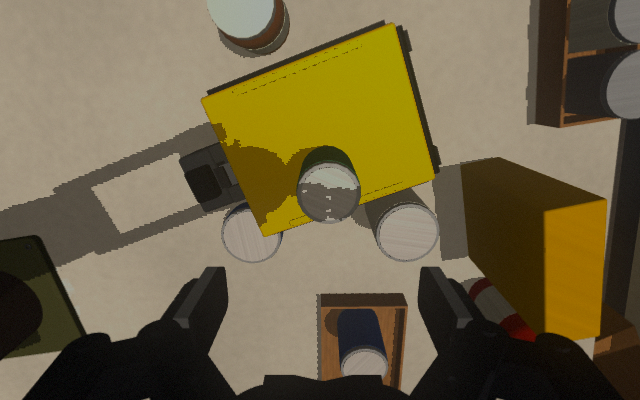

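The wrist view shows the tin top at (328,192) and the button at (204,184), both within about 2 px of prediction. The height is confirmed at about 0.12, so I'll descend.

Call:
send_rows([
  [0.15, 0.035, -0.014, 0, -1],
  [0.3, 0.035, -0.014, 0, -1],
  [0.45, 0.035, -0.014, 0, -1],
  [0.6, 0.035, -0.014, 0, -1],
  [0.75, 0.035, -0.014, 0, -1],
  [0.9, 0.035, -0.014, 0, -1],
  [0.9, 0.035, -0.014, 0, -1],
  [0.9, 0.035, -0.014, 0, 1],
  [0.9, 0.035, -0.014, 0, 1],
  [0.9, 0.035, -0.014, 0, 1],
  [0.9, 0.035, -0.014, 0, 1],
  [0.9, 0.035, -0.014, 0, 1],
], newtons=30)

```text
t: 5.03
eef_pos: [0.5509, 0.1605, 0.1606]
eef_rot: [1.654, 1.563, -0.075]
wrist_force: [0.2, 0.1, 4.7]
gripper_width: 0.0516
```

Call:
send_rows([
  [0, 0, 0, 0, 1],
  [0, 0, 0, 0, 1],
  [0, 0, 0, 0, 1],
  [0, 0, 0, 0, 1],
  [-0.04, 0, 0, 0, 1],
  [-0.12, 0, 0, 0, 1],
  [-0.3, 0, 0, 0, 1],
  [-0.5, 0, 0, 0, 1],
  [-0.7, 0, 0, 0, 1],
  [-0.7, 0, 0, 0, 1],
])

```text
t: 5.87
eef_pos: [0.5537, 0.1613, 0.2724]
eef_rot: [1.828, 1.552, 0.098]
wrist_force: [1.4, 0.1, -0.3]
gripper_width: 0.0517
```

```bash
python3 -c "
from h import *
plan([.554,-.206,.262],-.155)
cap('wrist','w2')
"
```

```text
t 5.87 pos [0.5537 0.1613 0.2724] yaw -0.159 w 0.0517 F [ 1.35  0.08 -0.26] tilt [ 0.018  0.002 -1.   ]
units [0.065 0.388 2.418] turn -0.003 m [0.0097 0.0582 0.3627]
```

View pics/w2.png

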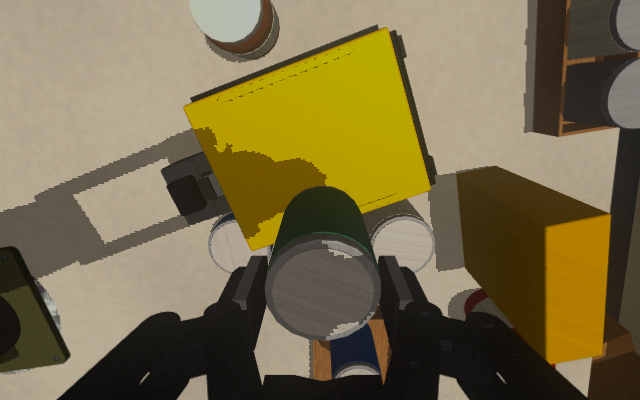

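The tin is held, with its top at (325,290) between the pads. I'll carry it over the tray.

Call:
send_rows([
  [0, 0.03, 0.16, 0, 1],
  [0, 0.06, 0.36, 0, 1],
  [0, 0.1, 0.56, 0, 1],
  [0, 0.13, 0.76, 0, 1],
  [0, 0.16, 0.92, 0, 1],
  [0, 0.17, 1, 0, 1],
  [0, 0.17, 1, 0, 1],
])

```text
t: 6.5
eef_pos: [0.5529, 0.0065, 0.268]
eef_rot: [1.749, 1.559, 0.016]
wrist_force: [-0.7, 0.7, -1.0]
gripper_width: 0.0515
```

Call:
send_rows([
  [0, 0.03, 0.16, 0, 1],
  [0, 0.06, 0.36, 0, 1],
  [0, 0.1, 0.56, 0, 1],
  [0, 0.13, 0.76, 0, 1],
  [0, 0.16, 0.92, 0, 1],
  [0, 0.17, 1, 0, 1],
  [0, 0.17, 1, 0, 1],
  [0, 0.17, 1, 0, 1],
])

```text
t: 7.17
eef_pos: [0.5536, -0.1445, 0.2673]
eef_rot: [1.942, 1.56, 0.208]
wrist_force: [-0.4, 0.7, -2.0]
gripper_width: 0.0516
```

```bash
python3 -c "
from h import *
plan([.554,-.206,.2],-.155)
c=cal('wrist');cap('wrist','w3'); print(proj('wrist',[[.554,-.206,.004],[.56,-.1275,.104],[.535,-.291,.104]],c))
cap('top','t3');cap('scene','s3')
for k in ['wrist','top','scene']:
 for n in ['gap_mid','tin','tray']:
  for r in finder.spot_point(n,k)[:3]: print(k,n,np.round(r['xyz'],4),round(r['conf'],2))
"
```

```text
t 7.17 pos [ 0.5536 -0.1445  0.2673] yaw -0.163 w 0.0516 F [-0.36  0.71 -1.98] tilt [ 0.011  0.002 -1.   ]
units [0.448 0.064 0.406] turn -0.005 m [0.0672 0.0097 0.0609]
[[327.69595907 199.11044943]
 [323.69978652 155.66684403]
 [325.25418729 296.90280518]]
wrist gap_mid [ 0.5548 -0.1471  0.2277] 0.29
wrist tin [ 0.5531 -0.1459  0.2284] 0.85
wrist tin [ 0.5562 -0.1305  0.0019] 0.81
top gap_mid [ 0.5509 -0.208   0.0085] 0.72
top tin [ 0.5547 -0.1283  0.0034] 0.63
top tin [ 0.5385 -0.2906  0.0044] 0.62
top tray [ 0.5496 -0.2101  0.0007] 0.8
scene gap_mid [ 0.5491 -0.209   0.0069] 0.65
scene gap_mid [0.7603 0.034  0.002 ] 0.23
scene tin [ 0.5512 -0.1391  0.2265] 0.97
scene tin [ 0.5595 -0.1277  0.0069] 0.61
scene tin [ 0.5329 -0.2894 -0.0009] 0.59
scene tray [ 5.499e-01 -2.089e-01  1.000e-04] 0.86
```

View pics/w3.png

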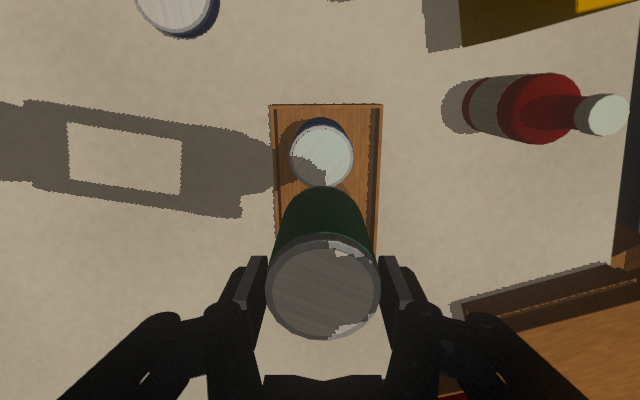

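View pics/s3.png

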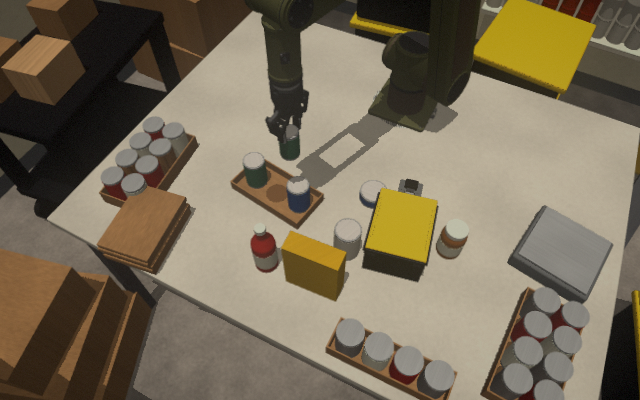

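Call:
send_rows([
  [0, 0.02, 0.15, 0, 1],
  [0, 0.04, 0.3, 0, 1],
  [0, 0.04, 0.42, 0, 1],
  [0.1, 0.04, 0.42, 0, 1],
  [0.3, 0.04, 0.42, 0, 1],
  [0.5, 0.04, 0.42, 0, 1],
  [0.62, 0.04, 0.42, 0, 1],
  [0.62, 0.04, 0.42, 0, 1],
  [0.62, 0.04, 0.42, 0, 1],
])

```text
t: 8.52
eef_pos: [0.55, -0.2084, 0.1741]
eef_rot: [1.872, 1.561, 0.14]
wrist_force: [0.3, 0.0, -0.9]
gripper_width: 0.0515
```

```bash
python3 -c "
from h import *
plan([.550,-.209,.0465],-.155)
cap('wrist','w4');cap('scene','s4')
for k in ['wrist','scene']:
  for r in finder.spot_point('tin',k)[:3]: print(k,np.round(r['xyz'],4),round(r['conf'],2))
"
```

```text
t 8.52 pos [ 0.55   -0.2084  0.1741] yaw -0.162 w 0.0515 F [ 0.29  0.02 -0.88] tilt [ 0.01   0.001 -1.   ]
units [ 0.851 -0.007  0.007] turn -0.005 m [ 0.1276 -0.0011  0.001 ]
wrist [ 0.5515 -0.2084  0.1345] 0.73
wrist [ 0.5551 -0.1281  0.004 ] 0.58
scene [ 0.5329 -0.2902  0.0039] 0.98
scene [ 0.5521 -0.2063  0.138 ] 0.76
scene [ 0.5593 -0.1282  0.0049] 0.73
```

View pics/w4.png

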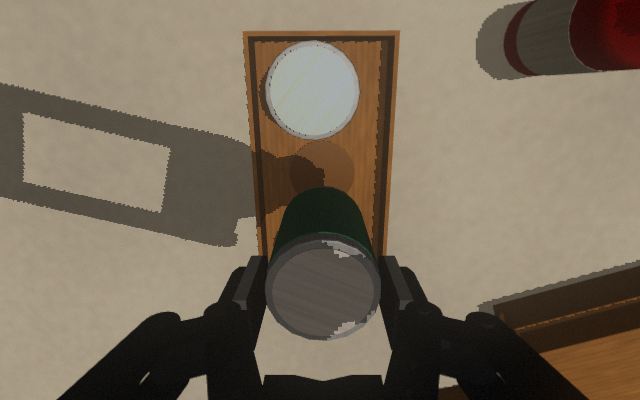

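The held tin lines up with the tray's axis, and the empty disc shows at (323,165) just ahead of and below it. Lowering.

Call:
send_rows([
  [0.15, 0, 0, 0, 1],
  [0.3, 0, 0, 0, 1],
  [0.45, 0, 0, 0, 1],
  [0.58, 0, 0, 0, 1],
  [0.68, 0, 0, 0, 1],
  [0.76, -0.005, 0, 0, 1],
  [0.82, -0.007, 0.005, 0, 1],
  [0.84, -0.007, 0.005, 0, 1],
  [0.85, -0.007, 0.005, 0, 1],
  [0.85, -0.007, 0.005, 0, 1],
])

```text
t: 9.55
eef_pos: [0.5538, -0.2104, 0.0503]
eef_rot: [1.61, 1.554, -0.122]
wrist_force: [0.3, -0.7, -1.7]
gripper_width: 0.0517
```

```bash
python3 -c "
from h import *
plan([.550,-.209,.0446],-.155)
"
```

```text
t 9.55 pos [ 0.5538 -0.2104  0.0503] yaw -0.162 w 0.0517 F [ 0.28 -0.67 -1.7 ] tilt [ 0.017 -0.002 -1.   ]
units [ 0.037 -0.027 -0.005] turn -0.005 m [ 0.0056 -0.004  -0.0007]
```

Call:
send_rows([
  [0.015, -0.015, 0, 0, 1],
  [0.03, -0.025, 0, 0, 1],
  [0.035, -0.025, 0, 0, 1],
  [0.035, -0.025, 0, 0, 1],
])

```text
t: 9.88
eef_pos: [0.5499, -0.2097, 0.045]
eef_rot: [1.61, 1.554, -0.123]
wrist_force: [0.4, -1.0, -1.6]
gripper_width: 0.0512
```

```bash
python3 -c "
from h import *
plan([.550,-.209,.0446],-.155)
"
```

```text
t 9.88 pos [ 0.5499 -0.2097  0.045 ] yaw -0.162 w 0.0512 F [ 0.41 -0.99 -1.6 ] tilt [ 0.017 -0.002 -1.   ]
units [ 0.003 -0.    -0.005] turn -0.004 m [ 0.0004 -0.     -0.0007]
```

Not yet in contact, so I'll ease down a little more.

Call:
send_rows([
  [0.007, 0, 0, 0, 1],
  [0.014, 0, 0, 0, 1],
  [0.014, 0, 0, 0, 1],
])

```text
t: 10.13
eef_pos: [0.5503, -0.2099, 0.0448]
eef_rot: [1.577, 1.553, -0.155]
wrist_force: [-1.6, 1.2, 9.5]
gripper_width: 0.0518
```

Call:
send_rows([
  [0.007, 0, 0, 0, 1],
  [0.014, 0, 0, 0, 1],
  [0.014, 0, 0, 0, 1],
])

```text
t: 10.38
eef_pos: [0.5504, -0.21, 0.0447]
eef_rot: [1.556, 1.552, -0.177]
wrist_force: [-3.0, 1.9, 13.6]
gripper_width: 0.0516
```

The wrist force shows the tin is down on the tray floor. Releasing and rising.

Call:
send_rows([
  [0, 0, 0, 0, -0.4],
  [0, 0, 0, 0, -1],
  [0, 0, 0, 0, -1],
  [0, 0, 0, 0, -1],
  [0, 0, 0, 0, -1],
  [0, 0, 0, 0, -1],
  [-0.15, 0, 0, 0, -1],
  [-0.35, 0, 0, 0, -1],
  [-0.6, 0, 0, 0, -1],
  [-0.85, 0, 0, 0, -1],
  [-1, 0, 0, 0, -1],
  [-1, 0, 0, 0, -1],
])

```text
t: 11.38
eef_pos: [0.5514, -0.2112, 0.201]
eef_rot: [1.456, 1.54, -0.276]
wrist_force: [0.8, -0.4, 0.9]
gripper_width: 0.0852
```

```bash
python3 -c "
from h import *
plan([.417,.164,.25],-1.384)
cap('wrist','w5');cap('top','t5')
cap('scene','s5')
for k in ['wrist','scene','top']:
 for n in ['tin','button_top']:
  for r in finder.spot_point(n,k)[:3]: print(k,n,np.round(r['xyz'],4),round(r['conf'],2))
"
```

```text
t 11.38 pos [ 0.5514 -0.2112  0.201 ] yaw -0.161 w 0.0852 F [ 0.8  -0.4   0.89] tilt [ 0.029 -0.008 -1.   ]
units [-0.374 -1.276 -2.324] turn 0.815 m [-0.056  -0.1913 -0.3486]
wrist tin [ 0.5511 -0.2131  0.0042] 0.95
wrist tin [ 0.557  -0.1268  0.0038] 0.66
scene tin [ 0.5468 -0.2085  0.0084] 0.91
scene tin [ 0.5343 -0.2897  0.0036] 0.91
scene tin [ 0.5612 -0.1289  0.0056] 0.64
scene button_top [0.4183 0.1639 0.1218] 0.7
top tin [ 0.5558 -0.1281  0.0036] 0.8
top tin [ 0.5376 -0.2924  0.0042] 0.7
top tin [ 0.547  -0.2103  0.0024] 0.59
top button_top [0.4161 0.1661 0.1218] 0.58
top button_top [0.6508 0.205  0.1129] 0.3
```

View pics/w5.png

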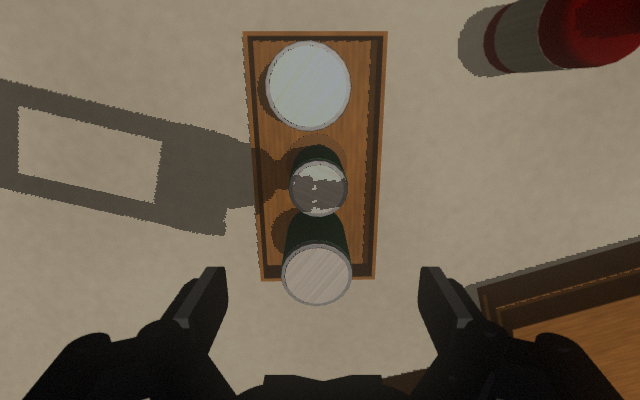

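View pics/s5.png

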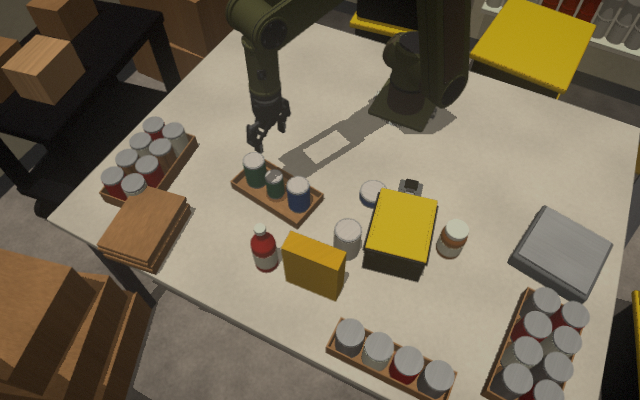

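The tin stands upright in the gap at (318,190) in the wrist view, centred between its neighbours, and the networks put it within about 5 mm of gap_mid. Next is the button.

Call:
send_rows([
  [-0.2, -0.1, -0.15, 0.06, 1],
  [-0.4, -0.15, -0.3, 0.13, 1],
  [-0.5, -0.22, -0.45, 0.2, 1],
  [-0.5, -0.3, -0.6, 0.27, 1],
  [-0.5, -0.38, -0.75, 0.34, 1],
  [-0.5, -0.45, -0.9, 0.41, 1],
  [-0.5, -0.5, -1, 0.48, 1],
  [-0.5, -0.5, -1, 0.55, 1],
  [-0.5, -0.5, -1, 0.62, 1],
  [-0.5, -0.5, -1, 0.69, 1],
  [-0.5, -0.5, -1, 0.76, 1],
  [-0.5, -0.5, -1, 0.815, 1],
])

```text
t: 12.83
eef_pos: [0.4956, -0.0487, 0.2665]
eef_rot: [2.83, 1.556, -0.129]
wrist_force: [-0.9, 0.9, -0.8]
gripper_width: 0.0002
```

```bash
python3 -c "
from h import *
plan([.4125,.1625,.25],-1.384)
"
```

```text
t 12.83 pos [ 0.4956 -0.0487  0.2665] yaw -1.389 w 0.0002 F [-0.89  0.94 -0.84] tilt [ 0.015 -0.002 -1.   ]
units [ 0.099 -1.486  0.291] turn -0.003 m [ 0.0148 -0.2228  0.0437]
```

Call:
send_rows([
  [0, -0.2, 0.05, 0, 1],
  [0, -0.4, 0.1, 0, 1],
  [0, -0.6, 0.14, 0, 1],
  [0, -0.8, 0.17, 0, 1],
  [0, -1, 0.2, 0, 1],
  [0, -1, 0.2, 0, 1],
])

```text
t: 13.33
eef_pos: [0.4364, 0.0975, 0.2648]
eef_rot: [3.041, 1.558, 0.086]
wrist_force: [-0.1, 0.3, 0.2]
gripper_width: 0.0001
```

Call:
send_rows([
  [0, -0.15, 0.03, 0, 1],
  [0, -0.3, 0.06, 0, 1],
  [0.1, -0.45, 0.09, 0, 1],
  [0.2, -0.486, 0.09, 0, 1],
  [0.3, -0.486, 0.09, 0, 1],
  [0.3, -0.486, 0.09, 0, 1],
  [0.3, -0.486, 0.09, 0, 1],
])

```text
t: 13.92
eef_pos: [0.4096, 0.1662, 0.2187]
eef_rot: [2.955, 1.561, -0.0]
wrist_force: [-0.4, -1.3, -0.1]
gripper_width: -0.0
```

```bash
python3 -c "
from h import *
plan([.4125,.1625,.118],-1.384)
c=cal('wrist');cap('wrist','w6');print(proj('wrist',[[.4173,.1634,.124],[.4125,.1625,.124]],c))
cap('scene','s6');cap('top','t6')
for k in ['wrist','scene','top']:
 for n in ['button_top','tin']:
  for r in finder.spot_point(n,k)[:3]: print(k,n,np.round(r['xyz'],4),round(r['conf'],2))
"
```

```text
t 13.92 pos [0.4096 0.1662 0.2187] yaw -1.385 w -0.0 F [-0.35 -1.33 -0.08] tilt [ 0.01 -0.   -1.  ]
units [ 0.672  0.027 -0.008] turn -0.0 m [ 0.1008  0.004  -0.0012]
[[326.05237224 186.40591995]
 [326.03413385 192.09264247]]
wrist tin [ 0.5534 -0.1263  0.0065] 0.77
wrist tin [0.5463 0.1902 0.005 ] 0.64
scene button_top [0.4158 0.1657 0.1218] 0.41
scene tin [ 5.333e-01 -2.899e-01  2.000e-04] 0.96
scene tin [ 0.556  -0.1302  0.0063] 0.94
scene tin [ 0.5452 -0.2056  0.0068] 0.6
top button_top [0.4951 0.3232 0.0059] 0.55
top tin [ 0.5573 -0.1296  0.0031] 0.94
top tin [ 0.5471 -0.2127  0.0059] 0.75
top tin [ 0.5375 -0.2879  0.0054] 0.75
```

View pics/w6.png

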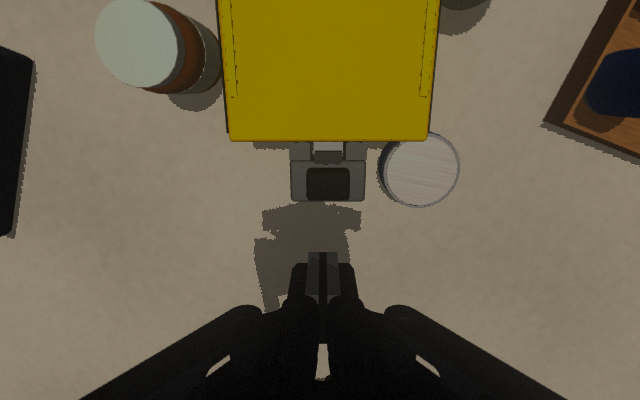

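In the wrist view the button is at (328,184), 2 px from prediction, and the lid edge is level, which confirms the yaw. Pressing.

Call:
send_rows([
  [0.1, 0.039, -0.022, 0, 1],
  [0.25, 0.039, -0.022, 0, 1],
  [0.4, 0.039, -0.022, 0, 1],
  [0.5, 0.039, -0.022, 0, 1],
  [0.56, 0.039, -0.022, 0, 1],
  [0.59, 0.039, -0.022, 0, 1],
  [0.6, 0.039, -0.022, 0, 1],
  [0.6, 0.039, -0.022, 0, 1],
])

```text
t: 15.03
eef_pos: [0.4165, 0.1617, 0.1303]
eef_rot: [3.061, 1.557, 0.105]
wrist_force: [0.3, 0.9, 0.9]
gripper_width: -0.0
```

```bash
python3 -c "
from h import *
plan([.4140,.1610,.117],-1.384)
"
```

```text
t 15.03 pos [0.4165 0.1617 0.1303] yaw -1.385 w -0.0 F [0.33 0.92 0.93] tilt [ 0.014  0.001 -1.   ]
units [0.089 0.001 0.018] turn -0.001 m [0.0133 0.0002 0.0028]
```

Call:
send_rows([
  [0.03, 0, 0.018, 0, 1],
  [0.06, 0, 0.018, 0, 1],
  [0.085, 0, 0.018, 0, 1],
  [0.1, 0, 0.018, 0, 1],
  [0.1, 0, 0.018, 0, 1],
  [0.1, 0, 0.018, 0, 1],
])

```text
t: 15.53
eef_pos: [0.414, 0.1612, 0.1152]
eef_rot: [3.056, 1.557, 0.1]
wrist_force: [0.4, 0.0, -0.5]
gripper_width: 0.0002
```

```bash
python3 -c "
from h import *
plan([.4140,.1610,.26],-1.384)
cap('scene','s7')
cap('wrist','w7')
"
```

```text
t 15.53 pos [0.414  0.1612 0.1152] yaw -1.385 w 0.0002 F [ 0.36  0.   -0.5 ] tilt [ 0.014  0.001 -1.   ]
units [-0.965  0.002 -0.013] turn -0.001 m [-0.1448  0.0004 -0.002 ]
```

View pics/s7.png

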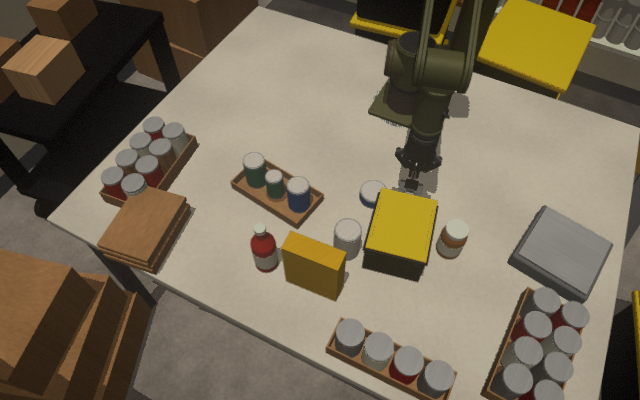

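View pics/w7.png

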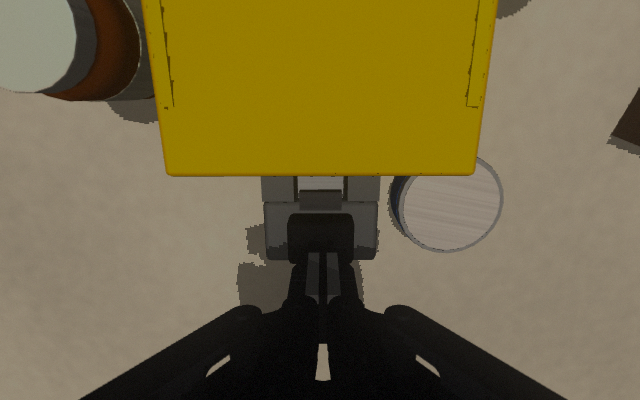

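```bash
python3 -c "
from h import *
c=cal('wrist'); p=monitor.observe()['eef_pos']
print(proj('wrist',[p,p+[0,0,.02],[.414,.161,.124],[.4193,.1615,.124],[.4193,.1615,.108]],c))
print(atz('wrist',[[288,213],[354,213],[320,213],[264,202],[378,202],[166,175],[476,175],[320,263]],.124,c))
print(atz('wrist',[[166,175],[476,175]],.12,c)); print(atz('wrist',[[264,202],[378,202],[320,259]],.108,c))
cap('top','t7'); cap('wrist','w7b'); print(finder.spot_point('button_top','wrist'))
"
```

```text
[[320.39980811 243.71785537]
 [320.18305283 260.59924981]
 [320.73851921 250.96772459]
 [321.62584616 241.94464079]
 [321.6810162  230.28618124]]
[[0.43221057 0.18160546 0.124     ]
 [0.43847582 0.14801633 0.124     ]
 [0.43524837 0.16532052 0.124     ]
 [0.43587414 0.1946042  0.124     ]
 [0.44658317 0.1371959  0.124     ]
 [0.44096798 0.24460579 0.124     ]
 [0.46937789 0.09233711 0.124     ]
 [0.40682421 0.16008093 0.124     ]]
[[0.4396863  0.24631187 0.12      ]
 [0.46879182 0.09031493 0.12      ]]
[[0.43024853 0.19653145 0.108     ]
 [0.44200639 0.13350062 0.108     ]
 [0.40096734 0.15910882 0.108     ]]
[{'xyz': [0.4165, 0.1572, 0.1282], 'conf': 0.56}]
```

View pics/t7.png

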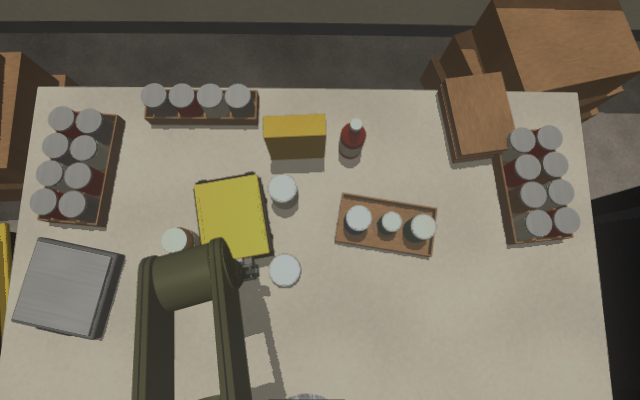

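The button hasn't been reached: there's no contact force and the lid is still shut. In the picture the tips end about 10 mm short of the nominal TCP. I'll go lower in small steps and watch the force.

Call:
send_rows([
  [0.015, 0, 0, 0, 1],
  [0.03, 0, 0, 0, 1],
  [0.03, 0, 0, 0, 1],
  [0.03, 0, 0, 0, 1],
])

```text
t: 16.12
eef_pos: [0.4141, 0.1612, 0.1107]
eef_rot: [3.057, 1.557, 0.101]
wrist_force: [-0.7, -0.1, -0.5]
gripper_width: 0.0004
```

```bash
python3 -c "
from h import *
plan([.4140,.1610,.26],-1.384)
cap('scene','s8')
cap('wrist','w8')
"
```

```text
t 16.12 pos [0.4141 0.1612 0.1107] yaw -1.385 w 0.0004 F [-0.75 -0.07 -0.53] tilt [ 0.014  0.001 -1.   ]
units [-0.995  0.002 -0.013] turn -0.001 m [-0.1493  0.0003 -0.0019]
```

View pics/w8.png

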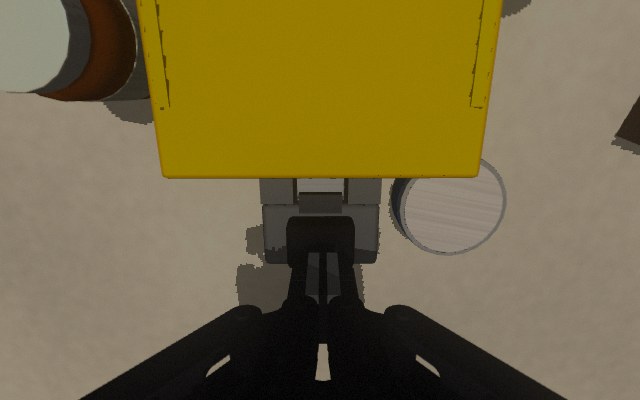

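Call:
send_rows([
  [0.015, 0, 0, 0, 1],
  [0.03, 0, 0, 0, 1],
  [0.03, 0, 0, 0, 1],
  [0.03, 0, 0, 0, 1],
])

```text
t: 16.55
eef_pos: [0.4141, 0.1612, 0.1062]
eef_rot: [3.058, 1.557, 0.102]
wrist_force: [0.1, -0.6, 0.1]
gripper_width: 0.0001
```

```bash
python3 -c "
from h import *
plan([.4140,.1610,.26],-1.384)
im=cap('scene','s9')
cv2.imwrite('pics/s9c.png',cv2.resize(im[130:300,340:480,::-1],None,fx=4,fy=3.5,interpolation=2))
"
```

```text
t 16.55 pos [0.4141 0.1612 0.1062] yaw -1.385 w 0.0001 F [ 0.06 -0.61  0.07] tilt [ 0.014  0.001 -1.   ]
units [-1.026  0.002 -0.013] turn -0.001 m [-0.1538  0.0004 -0.0019]
```

View pics/s9c.png

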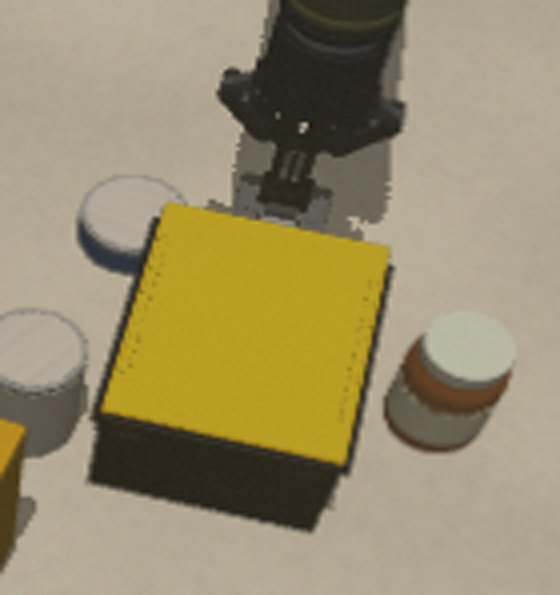

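```bash
python3 -c "
from h import *
c=cal('wrist'); o=monitor.observe(); p=o['eef_pos']; M=Ro.from_euler('xyz',o['eef_rot']).as_matrix()
for h in (0,10,19,30,40):
  for f in (-11,0,11): print(h,f,proj('wrist',p-M[:,0]*h/1000-M[:,2]*f/1000,c)[0])
im=cap('wrist','w9'); cv2.imwrite('pics/w9c.png',cv2.resize(im[160:330,230:420,::-1],None,fx=4,fy=3.5,interpolation=2))
"
```

```text
0 -11 [320.49363605 261.15401232]
0 0 [320.43483114 243.71965256]
0 11 [320.37382511 225.61889239]
10 -11 [320.378399   270.13033274]
10 0 [320.31418411 251.95055601]
10 11 [320.2474346  233.03778074]
19 -11 [320.26396464 279.04463131]
19 0 [320.19414005 260.14075736]
19 11 [320.12141716 240.43513171]
30 -11 [320.10791597 291.20144138]
30 0 [320.03005862 271.33617924]
30 11 [319.9487518 250.5713478]
40 -11 [319.94776301 303.67896268]
40 0 [319.86119958 282.85842652]
40 11 [319.77055059 261.03325393]
```

View pics/w9c.png

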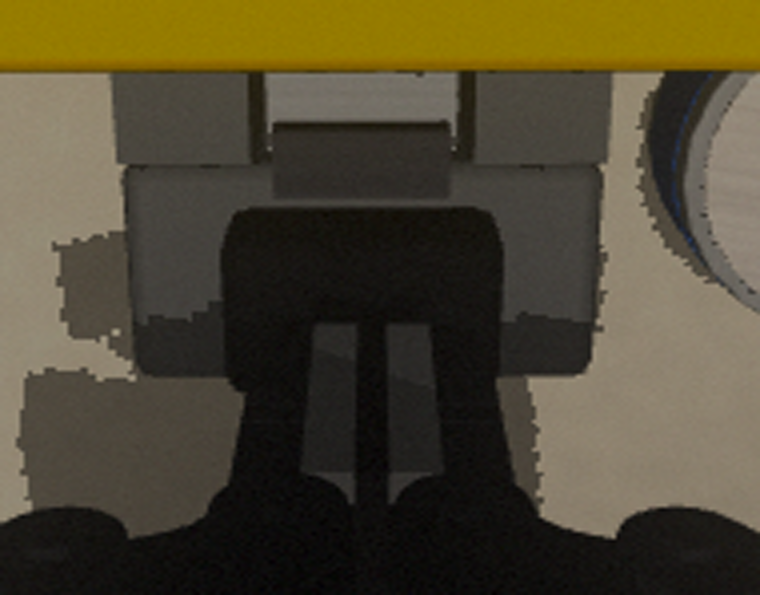

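The pads end at row 252 and don't overlap the button in the scene view, so the real tips sit about 20–30 mm above the reported TCP. I'll keep lowering gently until there's contact.

Call:
send_rows([
  [0.015, 0, 0, 0, 1],
  [0.03, 0, 0, 0, 1],
  [0.045, 0, 0, 0, 1],
  [0.045, 0, 0, 0, 1],
  [0.045, 0, 0, 0, 1],
])

```text
t: 17.07
eef_pos: [0.4142, 0.1612, 0.0993]
eef_rot: [3.055, 1.557, 0.099]
wrist_force: [-0.2, 0.2, -0.4]
gripper_width: 0.0001
```

Call:
send_rows([
  [0.015, 0, 0, 0, 1],
  [0.025, 0, 0, 0, 1],
  [0.025, 0, 0, 0, 1],
])

```text
t: 17.32
eef_pos: [0.4142, 0.1612, 0.0953]
eef_rot: [3.051, 1.558, 0.095]
wrist_force: [0.1, -0.4, 0.7]
gripper_width: -0.0003
```

```bash
python3 -c "
from h import *
plan([.4140,.1610,.26],-1.384)
im=cap('scene','s10')
cv2.imwrite('pics/s10c.png',cv2.resize(im[130:300,340:480,::-1],None,fx=4,fy=3.5,interpolation=2))
"
```

```text
t 17.32 pos [0.4142 0.1612 0.0953] yaw -1.385 w -0.0003 F [ 0.05 -0.44  0.73] tilt [ 0.013  0.001 -1.   ]
units [-1.098  0.002 -0.013] turn -0.001 m [-0.1646  0.0003 -0.002 ]
```

View pics/s10c.png

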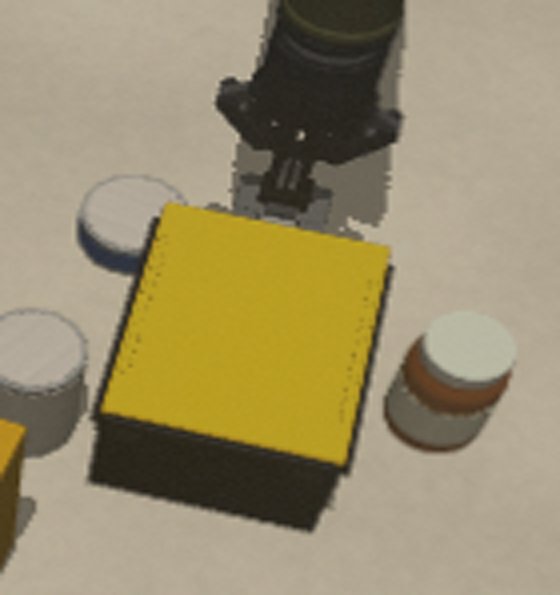

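Call:
send_rows([
  [0.01, 0, 0, 0, 1],
  [0.02, 0, 0, 0, 1],
  [0.02, 0, 0, 0, 1],
])

```text
t: 17.62
eef_pos: [0.4143, 0.1612, 0.0929]
eef_rot: [3.055, 1.557, 0.099]
wrist_force: [-0.9, -0.2, 3.7]
gripper_width: -0.0002
```

Call:
send_rows([
  [0.01, 0, 0, 0, 1],
  [0.02, 0, 0, 0, 1],
  [0.02, 0, 0, 0, 1],
])

```text
t: 17.87
eef_pos: [0.4143, 0.1612, 0.0905]
eef_rot: [3.058, 1.557, 0.102]
wrist_force: [-1.9, -0.7, 4.8]
gripper_width: -0.0002
```

```bash
python3 -c "
from h import *
plan([.4140,.1610,.26],-1.384)
im=cap('wrist','w11'); cv2.imwrite('pics/w11c.png',cv2.resize(im[160:330,230:420,::-1],None,fx=4,fy=3.5,interpolation=2))
"
```

```text
t 17.87 pos [0.4143 0.1612 0.0905] yaw -1.385 w -0.0002 F [-1.86 -0.73  4.75] tilt [ 0.014  0.001 -1.   ]
units [-1.13   0.002 -0.013] turn -0.001 m [-0.1695  0.0003 -0.002 ]
```

View pics/w11c.png

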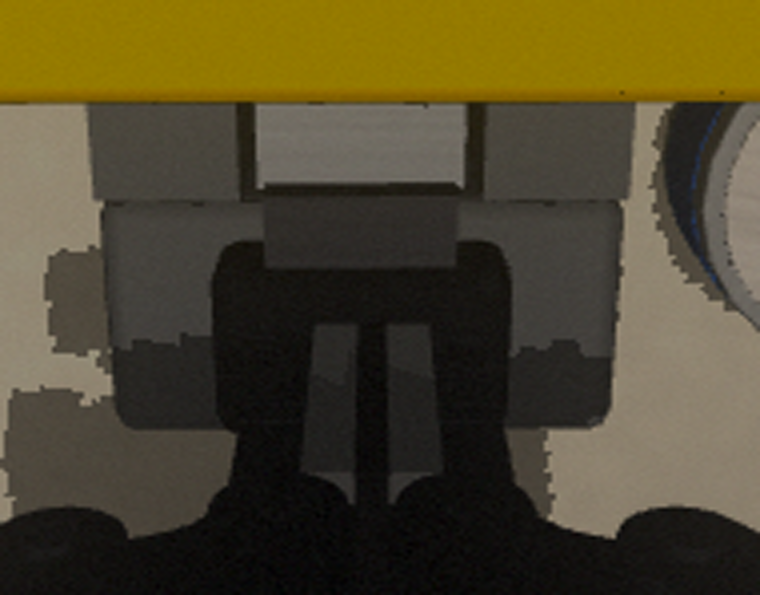

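The force is now 4.8 N and the button is partly in: contact came at a TCP height of about 0.094, so the tips are about 29 mm above it. Pressing the rest.

Call:
send_rows([
  [0.01, 0, 0, 0, 1],
  [0.02, 0, 0, 0, 1],
  [0.03, 0, 0, 0, 1],
  [0.03, 0, 0, 0, 1],
])

```text
t: 18.25
eef_pos: [0.4143, 0.1612, 0.0879]
eef_rot: [3.065, 1.556, 0.109]
wrist_force: [-5.9, -2.2, 21.9]
gripper_width: -0.0003
```

```bash
python3 -c "
from h import *
plan([.4140,.1610,.26],-1.384)
cap('scene','s12')
"
```

```text
t 18.25 pos [0.4143 0.1612 0.0879] yaw -1.385 w -0.0003 F [-5.88 -2.17 21.94] tilt [ 0.015  0.002 -1.   ]
units [-1.147  0.002 -0.014] turn -0.001 m [-0.1721  0.0004 -0.0021]
```

View pics/s12.png

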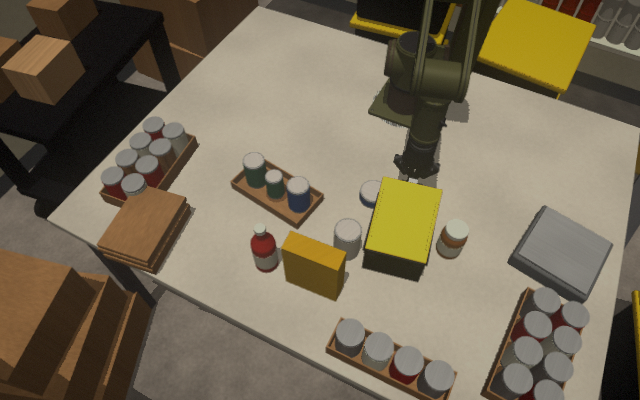

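The lid has come up off the latch but may be resting against the gripper body. I'll back away from it toward the robot and then rise.

Call:
send_rows([
  [-0.06, 0, 0.06, 0, 1],
  [-0.1, 0, 0.14, 0, 1],
  [-0.15, 0, 0.2, 0, 1],
  [-0.2, 0, 0.22, 0, 1],
  [-0.2, 0, 0.22, 0, 1],
])

```text
t: 18.72
eef_pos: [0.3808, 0.155, 0.1185]
eef_rot: [3.083, 1.555, 0.128]
wrist_force: [0.0, 0.1, -0.2]
gripper_width: 0.0001
```

```bash
python3 -c "
from h import *
plan([.40,.1610,.35],.187)
cap('scene','s13');cap('wrist','w13')
for r in finder.spot_point('lid_edge','scene')[:2]+finder.spot_point('lid_edge','wrist')[:2]: print(r)
for th in (.3,.5,.7,.9):
  ps=[np.array([.551+a*.9825-b*.186,.189+a*.186+b*.9825,.11+.2*np.sin(th)]) for a,b in [(.1-.2*np.cos(th),y) for y in(-.08,0,.08)]]
  print(th,ps[1],proj('scene',ps).round(0).tolist())
"
```

```text
t 18.72 pos [0.3808 0.155  0.1185] yaw -1.385 w 0.0001 F [ 0.03  0.15 -0.24] tilt [ 0.016  0.002 -1.   ]
units [-1.541 -0.014 -0.158] turn -1.048 m [-0.2311 -0.0021 -0.0237]
{'xyz': [0.4986, 0.1811, 0.2398], 'conf': 0.72}
0.3 [0.46152638 0.17206148 0.16910404] [[383.0, 178.0], [412.0, 185.0], [441.0, 192.0]]
0.5 [0.47680503 0.17495393 0.20588511] [[383.0, 174.0], [413.0, 181.0], [443.0, 188.0]]
0.7 [0.49895851 0.17914787 0.23884354] [[382.0, 173.0], [414.0, 180.0], [445.0, 187.0]]
0.9 [0.52710364 0.18447611 0.26666538] [[381.0, 175.0], [413.0, 182.0], [446.0, 189.0]]
```

View pics/s13.png

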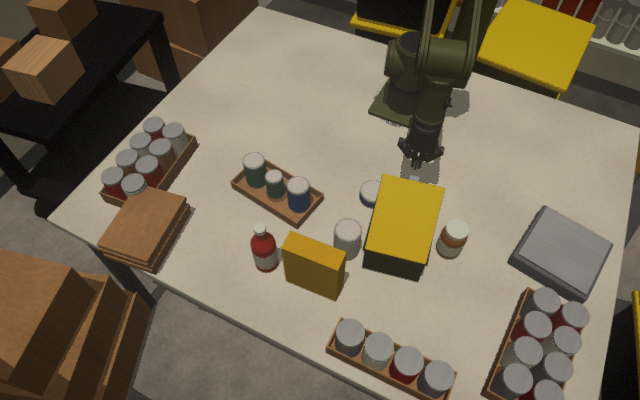

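View pics/w13.png

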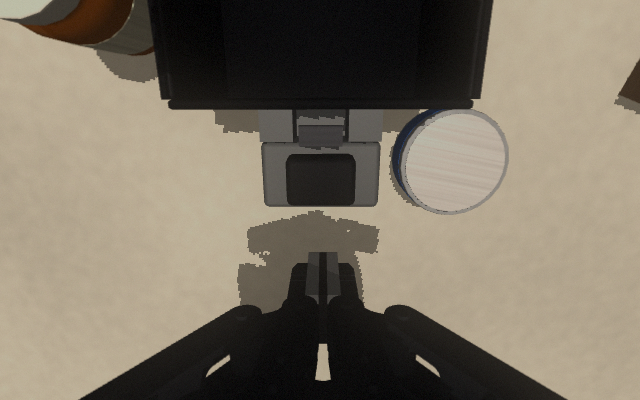

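The lid stands popped up at about 0.7 rad, with its edge network-located at (0.499, 0.181, 0.240); only its underside and the dark tote show in the wrist view. The plan is to straddle the free edge with the open fingers, offset to +y to miss the tongue, and guide the lid over.

```bash
python3 -c "
from h import *
K,d,r,t=cal('wrist'); R=cv2.Rodrigues(r)[0]; print('cam',-R.T@t, monitor.observe()['eef_pos'])
"
```

```text
cam [0.46083295 0.16884953 0.28939795] [0.38189158 0.15520156 0.1173143 ]
```

Call:
send_rows([
  [-0.2, 0, 0, 0, -1],
  [-0.4, 0, 0, 0, -1],
  [-0.6, 0, 0, 0, -1],
  [-0.8, 0, 0, 0, -1],
  [-1, 0, 0, 0, -1],
  [-1, 0, 0, 0, -1],
])

```text
t: 19.42
eef_pos: [0.3838, 0.1562, 0.2727]
eef_rot: [-3.141, 1.545, 0.186]
wrist_force: [0.6, -0.9, -0.5]
gripper_width: 0.0721
```

Call:
send_rows([
  [-0.2, 0, 0, -0.08, -1],
  [-0.4, 0, 0, -0.16, -1],
  [-0.6, 0, 0, -0.24, -1],
  [-0.7, 0, 0, -0.32, -1],
  [-0.7, 0, 0, -0.4, -1],
  [-0.7, 0, 0, -0.48, -1],
  [-0.7, 0, 0, -0.56, -1],
  [-0.7, 0, 0, -0.64, -1],
  [-0.7, 0, 0, -0.72, -1],
  [-0.7, 0, 0, -0.8, -1],
  [-0.7, 0, 0, -0.88, -1],
  [-0.7, 0, 0, -0.96, -1],
])

```text
t: 20.42
eef_pos: [0.3814, 0.1557, 0.3767]
eef_rot: [1.687, 1.546, 0.177]
wrist_force: [0.9, 0.2, -0.4]
gripper_width: 0.0855
```

```bash
cat >> h.py <<'E'
def T(x,y): # tote frame mm -> world
    c,s=np.cos(.187),np.sin(.187); return np.array([.551+(x*c-y*s)/1000,.189+(x*s+y*c)/1000])
E
python3 -c "
from h import *
plan([*T(-28,35),.26],.187)
cap('scene','s14');cap('wrist','w14')
print(finder.spot_point('lid_edge','scene')[:2]);print(finder.spot_point('lid_edge','wrist')[:2])
"
```

```text
t 20.42 pos [0.3814 0.1557 0.3767] yaw 0.061 w 0.0855 F [ 0.94  0.19 -0.43] tilt [ 0.024  0.004 -1.   ]
units [ 0.801  0.908 -0.359] turn -0.084 m [ 0.1202  0.1362 -0.0538]
[{'xyz': [0.4991, 0.1788, 0.2386], 'conf': 0.74}]
[{'xyz': [0.497, 0.1798, 0.2393], 'conf': 0.83}, {'xyz': [0.7665, -0.1088, 0.0045], 'conf': 0.37}]
```

View pics/w14.png

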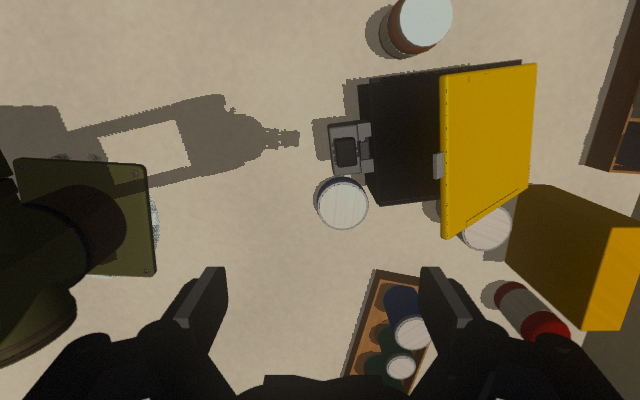

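The lid edge with its tongue is at (440,165), and the edge is where the model puts it. I'll move over it at height.

Call:
send_rows([
  [0, 0.2, -0.08, -0.04, -1],
  [0, 0.4, -0.16, -0.084, -1],
  [0, 0.6, -0.24, -0.084, -1],
  [0, 0.8, -0.32, -0.084, -1],
  [0, 0.908, -0.359, -0.084, -1],
  [0, 0.908, -0.359, -0.084, -1],
  [0, 0.908, -0.359, -0.084, -1],
])

```text
t: 21.2
eef_pos: [0.5149, 0.2166, 0.3792]
eef_rot: [1.554, 1.549, 0.159]
wrist_force: [-0.8, 0.4, -0.4]
gripper_width: 0.0853
```

```bash
python3 -c "
from h import *
plan([*T(-28,35),.21],.187)
"
```

```text
t 21.2 pos [0.5149 0.2166 0.3792] yaw 0.176 w 0.0853 F [-0.81  0.39 -0.39] tilt [ 0.022  0.004 -1.   ]
units [ 1.128 -0.01  -0.009] turn -0.008 m [ 0.1692 -0.0014 -0.0013]
```

Call:
send_rows([
  [0.2, 0, 0, 0, -1],
  [0.4, 0, 0, 0, -1],
  [0.6, 0, 0, 0, -1],
  [0.8, 0, 0, 0, -1],
  [0.95, -0.01, -0.01, 0, -1],
  [1, -0.01, -0.01, 0, -1],
  [1, -0.01, -0.01, 0, -1],
])

```text
t: 21.78
eef_pos: [0.5139, 0.2174, 0.2274]
eef_rot: [1.503, 1.553, 0.107]
wrist_force: [-0.6, -1.6, -0.3]
gripper_width: 0.0855
```

```bash
python3 -c "
from h import *
plan([*T(-28,35),.19],.187)
im=cap('scene','s15');cap('wrist','w15')
cv2.imwrite('pics/s15c.png',cv2.resize(im[110:290,340:480,::-1],None,fx=4,fy=3.3,interpolation=2))
"
```

```text
t 21.78 pos [0.5139 0.2174 0.2274] yaw 0.175 w 0.0855 F [-0.58 -1.58 -0.34] tilt [ 0.017  0.002 -1.   ]
units [ 0.25   0.017 -0.002] turn -0.008 m [ 0.0374  0.0026 -0.0003]
```

View pics/w15.png

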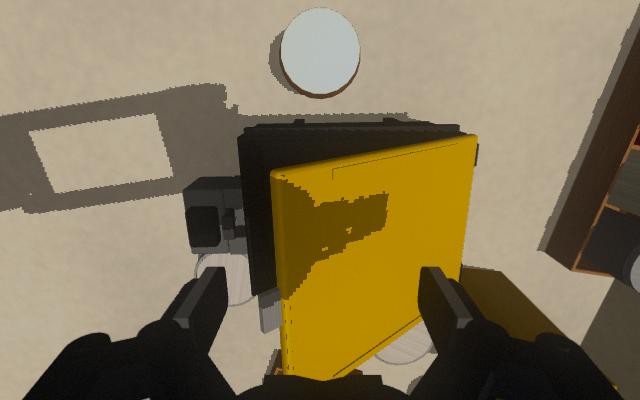

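View pics/s15c.png

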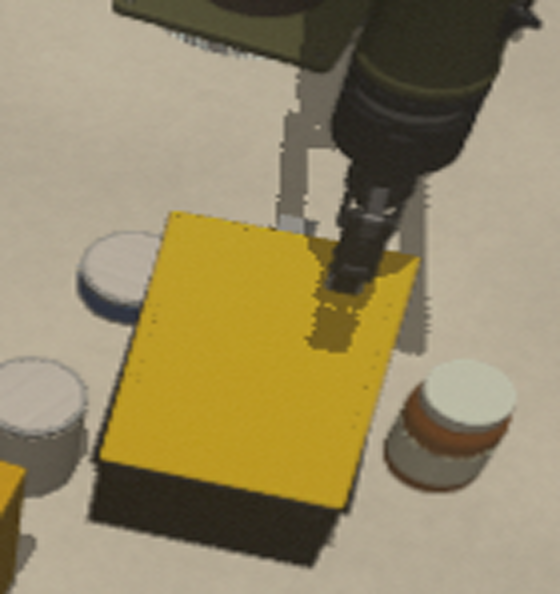

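The lid edge runs between the two open fingers. I'll shift 20 mm further from the tongue and lower so the fingers straddle the edge.

Call:
send_rows([
  [0, 0.01, -0.07, -0.008, -1],
  [0, 0.017, -0.135, -0.008, -1],
  [0.1, 0.017, -0.135, -0.008, -1],
  [0.2, 0.017, -0.135, -0.008, -1],
  [0.28, 0.017, -0.135, -0.008, -1],
  [0.3, 0.017, -0.135, -0.008, -1],
  [0.3, 0.017, -0.135, -0.008, -1],
])

```text
t: 22.47
eef_pos: [0.5167, 0.2398, 0.1857]
eef_rot: [1.563, 1.547, 0.179]
wrist_force: [-0.5, 0.6, 0.2]
gripper_width: 0.0855
```

```bash
python3 -c "
from h import *
plan([*T(-28,55),.182],.187)
im=cap('scene','s16');cap('wrist','w16')
cv2.imwrite('pics/s16c.png',cv2.resize(im[110:290,340:480,::-1],None,fx=4,fy=3.3,interpolation=2))
"
```

```text
t 22.47 pos [0.5167 0.2398 0.1857] yaw 0.188 w 0.0855 F [-0.5   0.56  0.22] tilt [ 0.023  0.004 -1.   ]
units [ 0.024 -0.025  0.008] turn 0.0 m [ 0.0036 -0.0038  0.0013]
```

View pics/w16.png

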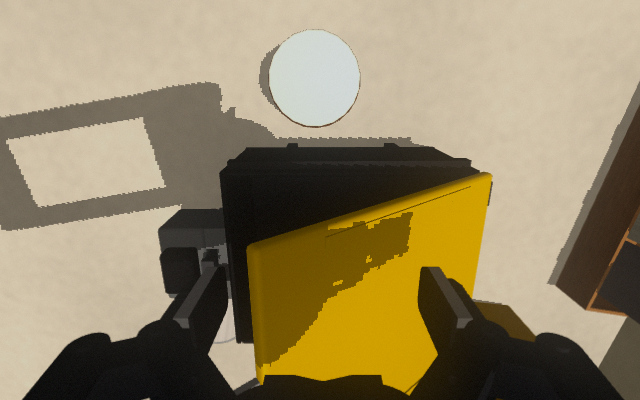

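View pics/s16c.png

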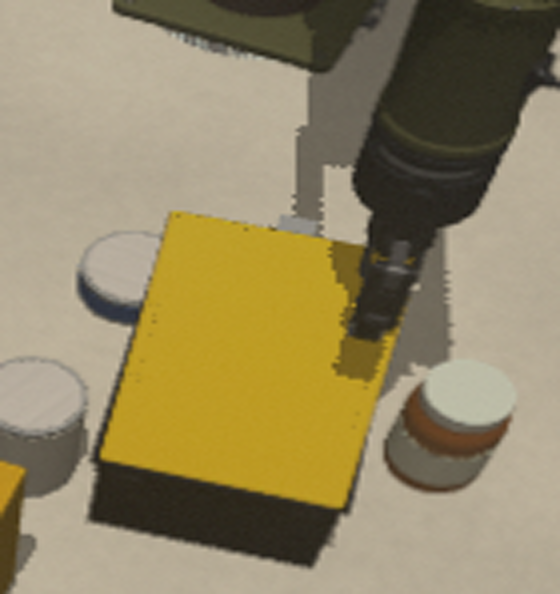

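Call:
send_rows([
  [0.02, 0.05, 0, 0, -1],
  [0.02, 0.1, 0, 0, -1],
  [-0.03, 0.16, 0, 0, -1],
  [-0.08, 0.22, 0, 0, -1],
  [-0.13, 0.28, 0, 0, -1],
  [-0.17, 0.34, 0, 0, -1],
  [-0.2, 0.4, 0, 0, -1],
  [-0.2, 0.42, 0, 0, -1],
])

```text
t: 23.23
eef_pos: [0.5814, 0.2521, 0.2205]
eef_rot: [1.597, 1.54, 0.214]
wrist_force: [-1.0, -0.0, 1.0]
gripper_width: 0.0854
```

```bash
python3 -c "
from h import *
plan([*T(70,55),.231],.187)
im=cap('scene','s17');cap('wrist','w17')
cv2.imwrite('pics/s17c.png',cv2.resize(im[110:290,340:480,::-1],None,fx=4,fy=3.3,interpolation=2))
print(finder.spot_point('lid_edge','scene')[:2]);print(finder.spot_point('lid_edge','wrist')[:2])
"
```

```text
t 23.23 pos [0.5814 0.2521 0.2205] yaw 0.187 w 0.0854 F [-1.01 -0.02  0.98] tilt [ 0.03   0.006 -1.   ]
units [-0.064  0.192  0.009] turn 0.0 m [-0.0096  0.0287  0.0013]
[{'xyz': [0.5519, 0.1911, 0.2838], 'conf': 0.66}]
[]
```

View pics/w17.png

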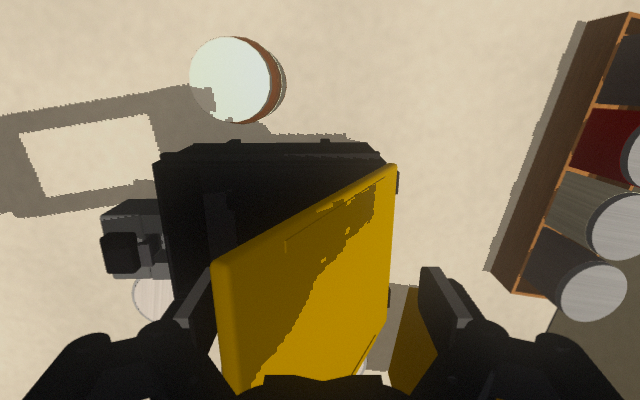

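View pics/s17c.png

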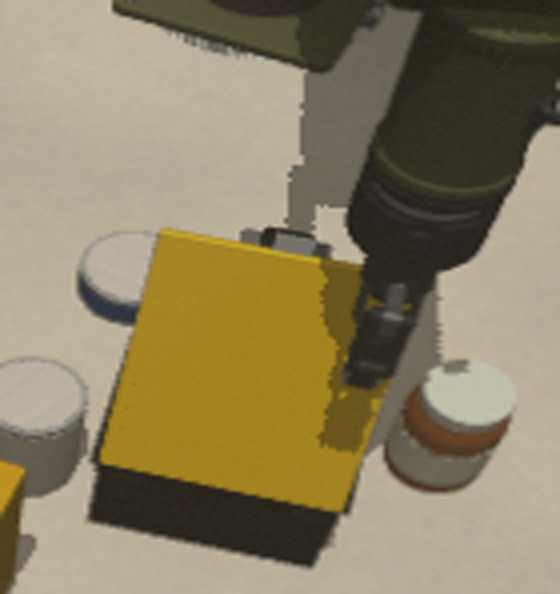

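The lid edge bears on the front finger, at about 1.05 rad. I'll continue toward 1.3 rad.

Call:
send_rows([
  [-0.03, 0.05, 0, 0, -1],
  [-0.06, 0.1, 0, 0, -1],
  [-0.08, 0.16, 0, 0, -1],
  [-0.1, 0.22, 0, 0, -1],
  [-0.11, 0.28, 0, 0, -1],
  [-0.11, 0.3, 0, 0, -1],
])

```text
t: 23.93
eef_pos: [0.6246, 0.26, 0.2364]
eef_rot: [1.586, 1.543, 0.202]
wrist_force: [1.2, 0.6, -0.2]
gripper_width: 0.0855
```

```bash
python3 -c "
from h import *
plan([*T(89,55),.24],.187)
cap('scene','s18');cap('wrist','w18')
print(finder.spot_point('lid_edge','scene')[:2]);print(finder.spot_point('lid_edge','wrist')[:2])
"
```

```text
t 23.93 pos [0.6246 0.26   0.2364] yaw 0.187 w 0.0855 F [ 1.17  0.63 -0.24] tilt [ 0.027  0.006 -1.   ]
units [-0.023  0.024  0.007] turn 0.0 m [-0.0035  0.0036  0.0011]
[{'xyz': [0.598, 0.1971, 0.3039], 'conf': 0.89}]
[{'xyz': [0.646, 0.2108, 0.1128], 'conf': 0.52}]
```

View pics/w18.png

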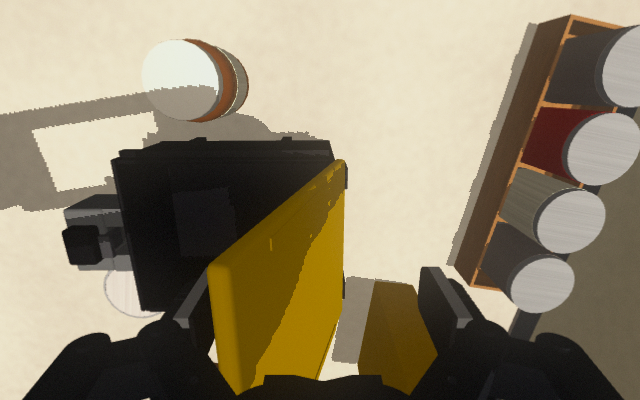

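At about 1.3 rad the lid is still on the front finger. I'll narrow the jaws to about 42 mm so the rear finger guards the far side.

Call:
send_rows([
  [0, 0, 0, 0, -0.8],
  [0, 0, 0, 0, -0.6],
  [0, 0, 0, 0, -0.45],
  [-0.01, 0, 0, 0, -0.3],
  [-0.02, 0, 0, 0, -0.15],
  [-0.02, 0, 0, 0, 0],
  [-0.02, 0, 0, 0, 0],
  [-0.02, 0, 0, 0, 0],
])

```text
t: 24.8
eef_pos: [0.6219, 0.2595, 0.2383]
eef_rot: [1.576, 1.546, 0.192]
wrist_force: [-0.3, 0.1, 0.2]
gripper_width: 0.0428
```

```bash
python3 -c "
from h import *
plan([*T(122,55),.24],.187)
cap('scene','s19');cap('wrist','w19')
print(finder.spot_point('lid_edge','scene')[:2])
"
```

```text
t 24.8 pos [0.6219 0.2595 0.2383] yaw 0.187 w 0.0428 F [-0.34  0.07  0.18] tilt [ 0.024  0.005 -1.   ]
units [-0.005  0.262  0.007] turn 0.0 m [-0.0008  0.0393  0.0011]
[{'xyz': [0.6136, 0.2031, 0.3088], 'conf': 0.59}]
```

View pics/w19.png

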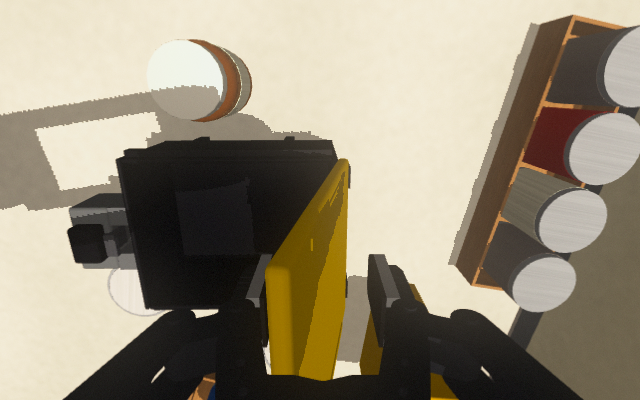

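The lid now sits between the narrowed fingers at about 1.4 rad. I'll ease it past upright.

Call:
send_rows([
  [-0.01, 0.04, 0, 0, 0],
  [-0.02, 0.08, 0, 0, 0],
  [-0.02, 0.13, 0, 0, 0],
  [-0.02, 0.18, 0, 0, 0],
  [-0.02, 0.22, 0, 0, 0],
  [-0.02, 0.26, 0, 0, 0],
  [-0.02, 0.3, 0, 0, 0],
  [-0.02, 0.33, 0, 0, 0],
  [-0.02, 0.33, 0, 0, 0],
])

```text
t: 25.7
eef_pos: [0.6715, 0.2688, 0.2419]
eef_rot: [1.572, 1.546, 0.188]
wrist_force: [-0.6, 0.2, -0.5]
gripper_width: 0.0427
```

```bash
python3 -c "
from h import *
plan([*T(165,55),.235],.187)
cap('scene','s20');cap('wrist','w20')
print(finder.spot_point('lid_edge','scene')[:2])
"
```

```text
t 25.7 pos [0.6715 0.2688 0.2419] yaw 0.187 w 0.0427 F [-0.61  0.17 -0.47] tilt [ 0.024  0.005 -1.   ]
units [0.051 0.21  0.007] turn 0.0 m [0.0077 0.0316 0.001 ]
[]
```

View pics/w20.png

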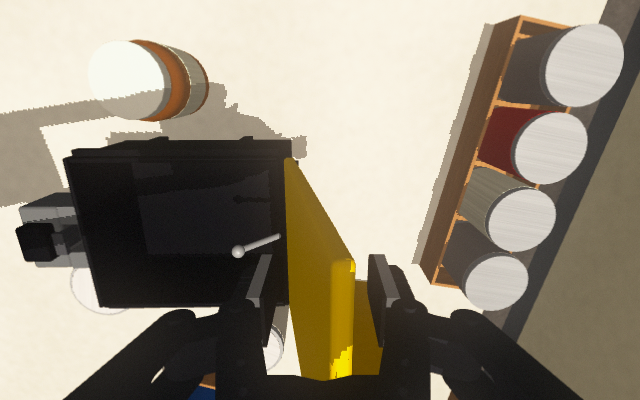

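The lid is past upright and its far face is leaning on the rear finger at (368,270). I'll lower it slowly to the stop.

Call:
send_rows([
  [0, 0.03, 0, 0, 0],
  [0.01, 0.06, 0, 0, 0],
  [0.01, 0.09, 0, 0, 0],
  [0.02, 0.12, 0, 0, 0],
  [0.02, 0.15, 0, 0, 0],
  [0.02, 0.18, 0, 0, 0],
  [0.02, 0.21, 0, 0, 0],
  [0.02, 0.23, 0, 0, 0],
  [0.02, 0.23, 0, 0, 0],
])

```text
t: 26.6
eef_pos: [0.705, 0.2752, 0.2397]
eef_rot: [1.571, 1.547, 0.188]
wrist_force: [0.1, 0.2, -0.3]
gripper_width: 0.0426
```

```bash
python3 -c "
from h import *
plan([*T(165,55),.235],.187)
cap('scene','s21');cap('wrist','w21')
print(finder.spot_point('lid_edge','scene')[:2])
"
```

```text
t 26.6 pos [0.705  0.2752 0.2397] yaw 0.187 w 0.0426 F [ 0.08  0.17 -0.32] tilt [ 0.024  0.004 -1.   ]
units [ 0.031 -0.017  0.007] turn 0.0 m [ 0.0047 -0.0025  0.001 ]
[{'xyz': [0.7199, 0.2221, 0.2988], 'conf': 0.89}]
```

View pics/w21.png

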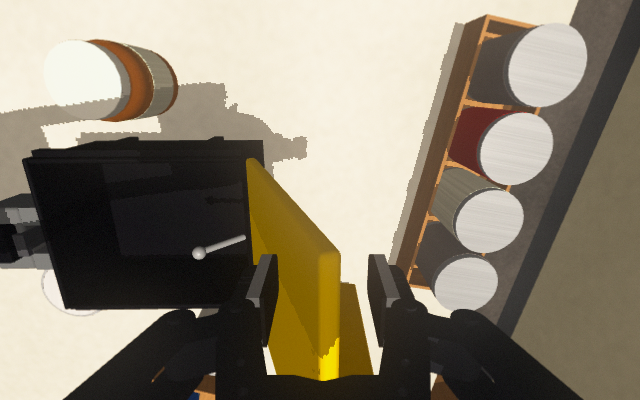

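The lid rests on its stop, with the edge at z≈0.299 (about 1.9 rad) and clear of both fingers. Withdrawing straight up.

Call:
send_rows([
  [-0.1, 0, 0, 0, 0],
  [-0.25, 0, 0, 0, 0],
  [-0.4, 0, 0, 0, 0],
  [-0.6, 0, 0, 0, 0],
  [-0.8, 0, 0, 0, 0],
  [-0.9, 0, 0, 0, 0],
  [-0.9, 0, 0, 0, 0],
])

```text
t: 27.33
eef_pos: [0.7023, 0.275, 0.3811]
eef_rot: [1.611, 1.538, 0.228]
wrist_force: [-0.1, -1.0, 0.4]
gripper_width: 0.0428
```

Call:
send_rows([
  [0, -0.2, 0, 0, 0],
  [0, -0.4, 0, 0, 0],
  [0, -0.6, 0, 0, 0],
  [0, -0.8, 0, 0, 0],
  [0, -1, 0, 0, 0],
  [0, -1, 0, 0, 0],
  [0, -1, 0, 0, 0],
])

```text
t: 27.92
eef_pos: [0.5527, 0.2466, 0.3757]
eef_rot: [1.607, 1.539, 0.224]
wrist_force: [-0.1, 0.2, -0.1]
gripper_width: 0.0428
```

```bash
python3 -c "
from h import *
plan([*T(165,55),.235],.187)
cap('scene','s22');cap('top','t22')
print(finder.spot_point('lid_edge','scene')[:1],finder.spot_point('lid_edge','top')[:1])
for k in ['scene','top']:
 for n in ['tin','gap_mid','jar','big_tin','fish_tin','carton','sauce']:
  for r in finder.spot_point(n,k)[:3]: print(k,n,np.round(r['xyz'],3),round(r['conf'],2))
"
```

```text
t 27.92 pos [0.5527 0.2466 0.3757] yaw 0.188 w 0.0428 F [-0.09  0.24 -0.09] tilt [ 0.031  0.007 -0.999]
units [0.97  0.987 0.011] turn 0.001 m [0.1455 0.1481 0.0016]
[{'xyz': [0.7187, 0.2215, 0.3019], 'conf': 0.6}] [{'xyz': [0.7202, 0.2206, 0.2968], 'conf': 0.64}]
scene tin [ 0.56  -0.13   0.006] 0.68
scene tin [ 0.532 -0.291  0.002] 0.67
scene tin [ 0.55  -0.205  0.004] 0.56
scene gap_mid [ 0.55  -0.209  0.005] 0.59
scene jar [ 0.497  0.329 -0.001] 0.8
scene big_tin [ 0.559 -0.13   0.008] 0.66
scene big_tin [0.628 0.066 0.003] 0.56
scene fish_tin [ 0.428  0.064 -0.002] 0.93
scene carton [0.765 0.032 0.001] 0.66
scene carton [ 0.55  -0.207  0.006] 0.32
scene carton [0.646 0.209 0.109] 0.32
scene sauce [ 0.768 -0.116  0.   ] 0.6
top tin [ 0.55  -0.211  0.004] 0.98
top tin [ 0.56  -0.13   0.001] 0.78
top tin [ 0.537 -0.29   0.006] 0.73
top gap_mid [ 0.55  -0.209  0.005] 0.59
top gap_mid [0.647 0.208 0.114] 0.45
top jar [0.494 0.322 0.002] 0.57
top big_tin [0.495 0.319 0.002] 0.68
top big_tin [0.633 0.068 0.003] 0.58
top fish_tin [ 0.428  0.061 -0.002] 0.97
top carton [0.763 0.032 0.001] 0.88
top carton [ 0.54  -0.289  0.006] 0.73
top sauce [ 0.771 -0.114  0.   ] 0.57
```

View pics/s22.png

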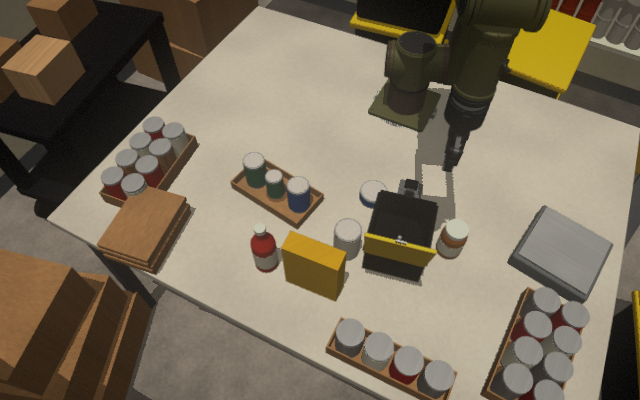

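The lid stands fully open (edge at (400,247)), the tin is upright in the tray at (275,182), the other goods haven't moved, and the arm is clear. Handing in.

```bash
python3 -c "
from h import *
print(env.hand_in())"
```

```text
the job is handed in; nothing more can be done
None
```

The tote is open and the job is handed in at about 28 s, well inside the 61 s limit; no verdict was reported.

**What I did**
- **Tin:** I stood the small tin in the middle place of the tray and released it with the lid still shut.
- **Lid:** I pressed the button and the lid popped to about 0.7 rad. I then held its free edge between the open fingers and eased it past upright onto its stop, with the rear finger taking its weight.

**Last checks**
- **Lid angle:** Two cameras put the lid edge at about (0.72, 0.22, 0.30). That is about 1.9 rad, so it rests on the stop.
- **Tin position:** It is upright and within about 5 mm of the middle of the empty place.
- **Other goods:** None moved beyond measurement noise.
- **Arm:** It is clear of everything and the wrist force reads about 0 N.

**What disagreed**
- **Fingertip height:** The shut fingertips touched the button about 29 mm higher than the stated TCP implied. My first presses therefore touched nothing, and I lowered step by step until there was force. The last press reached about 22 N at the wrist.
- **Tool tilt:** The tool drifted to about 0.03 rad off vertical during the run.
- **Lid speed:** I did not measure it directly. I moved the hand at no more than about 0.12 m/s.

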